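# Tip a binder out of a packed desk rack and refile it

### The job

The red binder stands packed tight beside two others in the wooden desk rack. Tip it forward by its top edge until it leans on the rack's steel front bar, then grip it at its spine, lift it out and stand it upright in the empty black holder, squarely and with its spine towards the holder's open front. Leave the blue and the green binder standing in the rack, and leave the stapler and the calculator alone.

Things in the scene. Friction and masses are not known exactly. Their poses are not given: they have to be found in the camera images.
- binder_red: red ring binder, rigid block 100 mm deep (own x) x 44 thick (own y) x 195 tall (own z), 0.25 to 0.5 kg, centre of mass in its middle. Origin: centre of its underside; x points from spine (-50 mm) to fore edge (+50 mm), z up. Starts upright in one of the rack's three places, spine to the rack's open front, 1.5 mm from its neighbours: its sides cannot be gripped there
- binder_red_spine (a point): centre of the red binder's spine face (paper label, finger ring), 50 mm from its origin along its -x and 97.5 mm up
- binder_red_top (a point): middle of the red binder's top rear edge (fore edge, own x = +50 mm, z = 195 mm). The fore edge below it is free from behind down to the rack's back panel, 91 mm lower. Pulled forward here, the binder pivots on its lower front edge behind the rack's lip; below about 28 degrees it falls back, past that it falls on by itself and stays leaning on the rest bar
- binder_blue: blue binder, same size and build as the red one; stands in one of the other two places of the rack. Origin: centre of its underside; z up
- binder_green: green binder, same size and build as the red one; stands in one of the other two places of the rack. Origin: centre of its underside; z up
- rack: light wooden desk rack, fixed. Origin: centre of the bay, at desk height; x from the open front (-x) to the back, z up. Bay 106 mm deep (x -53 to +53), 138 wide, floor at z = 6 mm; three places at y = -45.5, 0, +45.5 mm. Side cheeks 8 mm thick, 120 tall; back panel x 53 to 61 mm, 110 tall; front lip x -58 to -53 mm, 12 tall. Binder tops are at z = 201 mm
- rack_bar (a point): middle of the rack's fixed steel rest bar, 10 mm in diameter, along the rack's y, at rack x = -83 mm, z = 60 mm, between two arms 72 mm tall that reach to x = -93 mm. A binder tipped on to it leans forward at about 33 degrees, its top well in front of its neighbours
- holder: empty black one-bay file holder, fixed. Origin: centre of its underside; x from the open front (-x) to the back, y across, z up. Floor 125 mm deep (x from -62 to +62 mm), its top at z = 6 mm; two side walls 60 mm tall, 66 mm apart inside; back wall 70 mm tall, its inner face at x = 57 mm; no wall in front
- stapler: black stapler, 38 x 165 x 50 mm, loose on the desk in front of the rack. Origin: centre of its underside
- desk_calculator: grey pocket calculator, 115 x 68 x 16 mm, loose on the desk behind the rack. Origin: centre of its underside
Things that resemble listed ones, but are neither listed nor needed, are in the scene too. There is more than one size of the binder_red; the job needs the larger.

How it is judged (in metres and radians):
On the way:
1. the red binder is tipped forward in the rack (over 29 degrees) with its foot still in the bay (angle between binder_red's own z axis and vertical between 0.51 and 0.85 rad and x of binder_red in the frame of rack between -0.08 and 0.05 m and z of binder_red in the frame of rack below 0.06 m), for 0.2 s.
At the end, for the whole second after the job is handed in: The red binder stands at rest on the holder's floor between its side walls, upright within 0.15 rad, square to it within 0.25 rad, its centre from 30 mm before to 20 mm behind the holder's centre, spine towards the open front (x of binder_red in the frame of holder between -0.03 and 0.02 m and y of binder_red in the frame of holder between -0.02 and 0.02 m and z of binder_red in the frame of holder between 0 and 0.014 m and angle between binder_red's own z axis and vertical below 0.15 rad and angle between the x axis of binder_red and the x axis of holder, either way round below 0.25 rad and x of binder_red_spine in the frame of holder below -0.03 m and linear speed of binder_red below 0.04 m/s and angular speed of binder_red below 0.4 rad/s); the robot touches nothing.
It fails at once if the blue binder is moved over 30 mm or tipped over 0.25 rad (distance of binder_blue from where it was at the start of the episode above 0.03 m or angle between binder_blue's own z axis and vertical above 0.25 rad).
It fails at once if the green binder is moved over 30 mm or tipped over 0.25 rad (distance of binder_green from where it was at the start of the episode above 0.03 m or angle between binder_green's own z axis and vertical above 0.25 rad).
It fails at once if the red binder is knocked over flat (angle between binder_red's own z axis and vertical above 1.2 rad).
It fails at once if the stapler or the calculator is moved over 40 mm (distance of any of stapler, desk_calculator from where it was at the start of the episode above 0.04 m).
It also fails if it takes over 64 s, if anything falls off the work surface, if the arm or the gripper's body presses on something with over 40 N, if the wrist force passes 120 N, or if a joint passes its speed limit or range.

### The arm

A 6-joint arm with a two-finger parallel gripper is mounted at the origin on a cart in front of the work surface, level with it; the furniture and walls round the work are solid. World frame = base frame: x ahead of the robot, y to its left, z up, the work surface at z = 0. Lengths are in mm, angles in rad, forces in N, time in s.
With the tool pointing down it reaches from about 300 to 825 mm from the base axis. Payload 5.4 kg.
Tool frame: the origin (TCP) lies at the centre of the arm's flange, where the gripper is bolted on; the fingertips stand arm.tcp_to_tips ahead of it and the grasp point (between the pads) lies 171 mm ahead of it (arm.tcp_to_tips is the distance from the TCP to the fingertips, in mm); z points along the fingers, y is the line along which they close (so a half turn about z gives the same grasp; the last joint's range is limited). The gripper opens to 92 mm and grips with 3 to 60 N. Pads are 20 mm wide; open, the fingers measure 128 mm over their backs; the gripper's body (75 mm by 189 mm) begins 69 mm behind the grasp point.
Start: joints at [0.949, 0.158, 1.597, -0, 1.386, -0.21], TCP at [230.158, 526.911, 404.701] pointing down, gripper open.
Joint ranges: [-2.91, 2.91], [-0.94, 2.29], [0.18, 2.7], [-1.29, 4.43], [0.17, 2.64], [-3, 3]. Speed limits (rad/s): [2.57, 2.57, 3.14, 3.14, 3.14, 3.14].

### API

Orientations are given as a rotation vector (axis times angle).
In Python, from workcell import arm gives the robot as it stands.
- The arm moves only by the tool servo_tool, never from a script. Its argument "series" is a list that holds one entry, the list of rows, each a list of 7 numbers: the shift along the tool's x, y, z in m, then the turn, a rotation vector about the tool's x, y, z in degrees, then the finger opening in m, from 0 to 0.0919. In form: [[[tx, ty, tz, wx, wy, wz, jaw], ...]]. A call has 1 to 8 rows; each row is the pose to reach, as a shift and turn from the pose commanded when the call began, along the tool's axes at that moment; what a row does not reach only later rows make up. A row lasts 1/8 s, in which the tool goes at most 62.5 mm and 10.7 degrees, less where a joint would pass 70% of its speed; a pose out of reach is approached as far as the arm can. A call with a gripper value outside its range is refused whole. The fingers move at their own pace and stop on an object; the grip force is fixed at half the most. Time passes only in rows, so rows that repeat a pose let the fingers close. It gives the time, the measured TCP pose, the force, the opening and the grip force at its end, in the units of the state.
- arm.read_state(): the state, without advancing time (a new reading comes with each control period).
- arm.camera(name): name is "side" or "top" or "wrist"; returns a dict with "image" (480x640x3 uint8, blue, green, red), "depth" (480x640 float32, mm along the optical axis (not along the pixel's ray), 0 where there is no reading), "intrinsics" (3x3 intrinsics, pixels), "D" ([k1, k2, p1, p2, k3] as OpenCV has them; the pictures are not rectified), "T" (4x4, takes a point from camera to world coordinates); the wrist camera has in their place "T_tool_cam" (4x4, takes a point from camera to tool coordinates, whose origin is the TCP and whose axes are the flange's). Camera axes: x right, y down, z forward; pixel columns grow to the right and rows downward; lengths in mm; the calibration is good to about 2 mm. A picture is of the moment at which its call begins: read the wrist's pose just before it.
- arm.job_done(): hands the job in; it is judged then, once.
The state is a dict: "clock": time; "joint_positions": joint angles; "qd": joint speeds; "effort": joint torques, N m; "ee_pos": TCP position; "tool_rot": TCP orientation; "contact_force": force on the tool from outside, world axes, zero at the start; "moment": the same for the moment, N m; "opening": finger opening in mm; "grasp_force": force on a finger pad.
Only numpy, scipy, OpenCV 4.12 (cv2) and the standard library are available. Lean on these libraries where they do the work, as an engineer would, in place of code of your own. Each camera call takes 0.05 s, during which the arm holds its last target. There are 200 camera calls.

## Working session

There is one attempt and no reset: what is moved stays moved. The work goes in short steps, Python scripts to look and compute and a tool call to move; the robot and the scene stay as the last step left them, time stands still between calls to the robot, and variables do not carry over. Pictures are saved under pics/ and viewed, at most 13 in all, crops included, and the job is handed in when it is done.

Besides the shell and the picture viewer there is one more tool, called after "Call:" in YAML: its name, and indented under it one key for each argument. servo_tool: Moves the arm, as the interface text tells. Its arguments: {"type":"object","properties":{"series":{"type":"array","items":{"type":"array","items":{"type":"array","items":{"type":"number"}}}}},"required":["series"]}

```bash
mkdir -p pics; ls; python3 - <<'E'
from workcell import arm
import cv2,numpy as np
print(arm.read_state(), arm.tcp_to_tips)
for n in ("side","top"):
    c=arm.camera(n); cv2.imwrite(f"pics/{n}0.png",c["image"]); np.savez(f"pics/{n}0.npz",**c)
    print(n,c["intrinsics"],c["D"],c["T"].round(3))
E
```

```text
pics
{'clock': 0.0, 'joint_positions': array([ 9.48865637e-01,  1.59029893e-01,  1.59823662e+00, -1.10797129e-05,
        1.38620126e+00, -2.10114351e-01]), 'qd': array([ 0.00088971,  0.00063556,  0.00049512,  0.00031499,  0.00035226,
       -0.00140035]), 'effort': array([ 5.45545936e-05, -3.85560608e+01, -3.22114992e+01,  7.01417844e-02,
        3.75303486e-02, -1.27859357e-04]), 'ee_pos': array([230.01782655, 526.68018707, 403.72715915]), 'tool_rot': array([-6.42161911e-01, -3.07449623e+00,  2.70046157e-03]), 'contact_force': array([-0.35773301, -0.03739278, -0.15949017]), 'moment': array([-0.00586945, -0.03909168,  0.0098968 ]), 'grasp_force': 0.0, 'opening': 91.68505797676289} 190.1
side [[576.92931292   0.         323.91080896]
 [  0.         576.92931292 241.71647563]
 [  0.           0.           1.        ]] [-0.14541593  0.          0.          0.          0.        ] [[-5.07000e-01 -3.54000e-01  7.86000e-01 -1.62017e+02]
 [-8.62000e-01  2.32000e-01 -4.51000e-01  4.92545e+02]
 [-2.30000e-02 -9.06000e-01 -4.23000e-01  5.38537e+02]
 [ 0.00000e+00  0.00000e+00  0.00000e+00  1.00000e+00]]
top [[525.18586844   0.         313.77209745]
 [  0.         525.18586844 243.76328611]
 [  0.           0.           1.        ]] [-0.01756989  0.          0.          0.          0.        ] [[ 1.26000e-01 -7.76000e-01  6.17000e-01  3.48380e+01]
 [-9.92000e-01 -9.40000e-02  8.50000e-02  5.12000e+00]
 [-7.00000e-03 -6.23000e-01 -7.82000e-01  8.31698e+02]
 [ 0.00000e+00  0.00000e+00  0.00000e+00  1.00000e+00]]
```

View pics/top0.png

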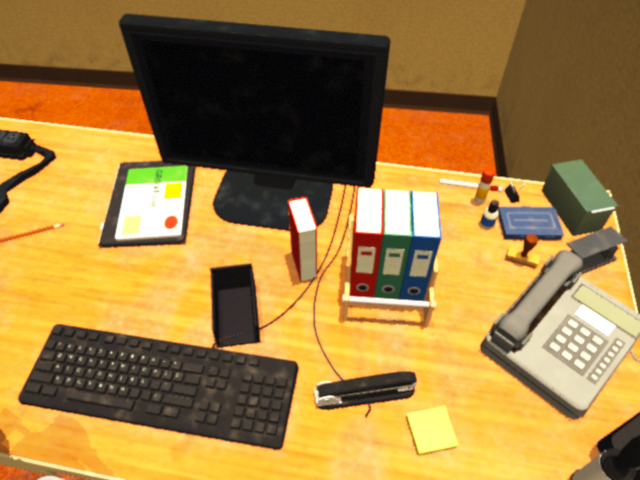

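View pics/side0.png

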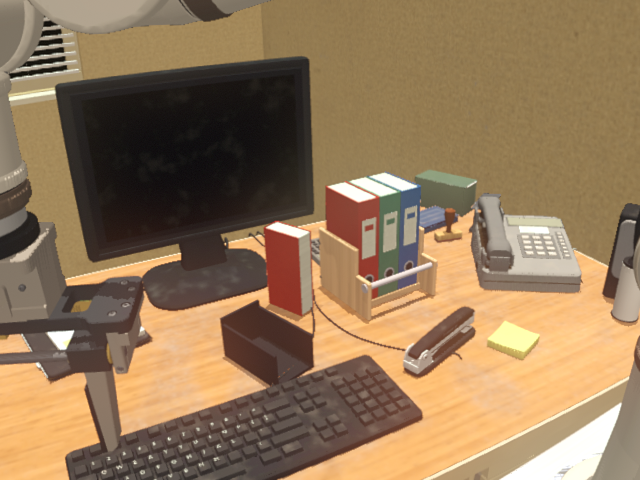

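The top view shows the rack with the red binder in the leftmost place (top at about 368,215), green and blue to its right, and the rest bar at row 300. The holder is at (235,305) with its front towards row 340, and the small red decoy is at (303,240). The side view agrees. Next I'll get metric positions from depth and from two-view picks.

```bash
cat > h.py <<'E'
import numpy as np,cv2
def cloud(c):
    K,D=c["intrinsics"],c["D"]; v,u=np.mgrid[:480,:640]
    n=cv2.undistortPoints(np.stack([u,v],-1).reshape(-1,1,2).astype(float),K,D).reshape(480,640,2)
    d=c["depth"][...,None]; p=np.concatenate([n*d,d],-1)
    T=c["T"]; return p@T[:3,:3].T+T[:3,3]
def proj(c,P):
    Ti=np.linalg.inv(c["T"]); return cv2.projectPoints(np.array(P,float).reshape(-1,1,3),cv2.Rodrigues(Ti[:3,:3])[0],Ti[:3,3],c["intrinsics"],c["D"])[0].reshape(-1,2)
E
python3 - <<'E'
from h import *
C={n:dict(np.load(f"pics/{n}0.npz")) for n in("top","side")}
W={n:cloud(C[n]) for n in C}
for n in C: 
    P=W[n]; print(n,"desk z",np.median(P[...,2][(C[n]["depth"]>0)&(abs(P[...,2])<15)]))
def rect(n,box,zlo,zhi,extra=None):
    u0,u1,v0,v1=box; P=W[n][v0:v1,u0:u1].reshape(-1,3); d=C[n]["depth"][v0:v1,u0:u1].ravel()
    m=(d>0)&(P[:,2]>zlo)&(P[:,2]<zhi); P=P[m]
    r=cv2.minAreaRect(P[:,:2].astype(np.float32)); print(n,box,len(P),"z",np.median(P[:,2]).round(1),"rect",np.round(r[0],1),np.round(r[1],1),round(r[2],2)); return P
rect("top",(340,450,180,320),194,208); rect("side",(320,430,160,300),194,208)
rect("top",(280,325,185,290),100,200)
rect("top",(200,270,255,355),30,66);rect("top",(200,270,255,355),64,80); rect("side",(210,320,295,390),20,80)
rect("top",(200,270,255,355),2,10)
rect("top",(340,440,285,325),50,80)
for n,b in(("top",(195,455,180,360)),("side",(205,445,165,390))):
    s=780/(b[1]-b[0]) if n=="top" else 600/(b[3]-b[2])
    cv2.imwrite(f"pics/{n}c.png",cv2.resize(C[n]["image"][b[2]:b[3],b[0]:b[1]],None,fx=s,fy=s,interpolation=cv2.INTER_CUBIC));print(s)
E
```

```text
top desk z 0.3216498971287365
side desk z 1.0507989438481218
top (340, 450, 180, 320) 4013 z 200.0 rect [615.5 -51.4] [103.8 135.4] 2.54
side (320, 430, 160, 300) 1899 z 201.2 rect [615.1 -52.9] [104.7 138.5] 2.61
top (280, 325, 185, 290) 1130 z 148.3 rect [636.8 109. ] [80.6 34.7] 22.62
top (200, 270, 255, 355) 994 z 55.6 rect [496.4 213.9] [148.3  83. ] 14.82
top (200, 270, 255, 355) 181 z 69.3 rect [552.1 225.3] [41.8 75.4] 18.06
side (210, 320, 295, 390) 4287 z 39.5 rect [537.1 194.6] [145.9 273. ] 63.34
top (200, 270, 255, 355) 2440 z 6.3 rect [537.5 226.6] [221.1 133.6] 10.43
top (340, 440, 285, 325) 1102 z 63.8 rect [546.8 -54.3] [ 51.2 158. ] 1.99
3.0
2.6666666666666665
```

View pics/topc.png

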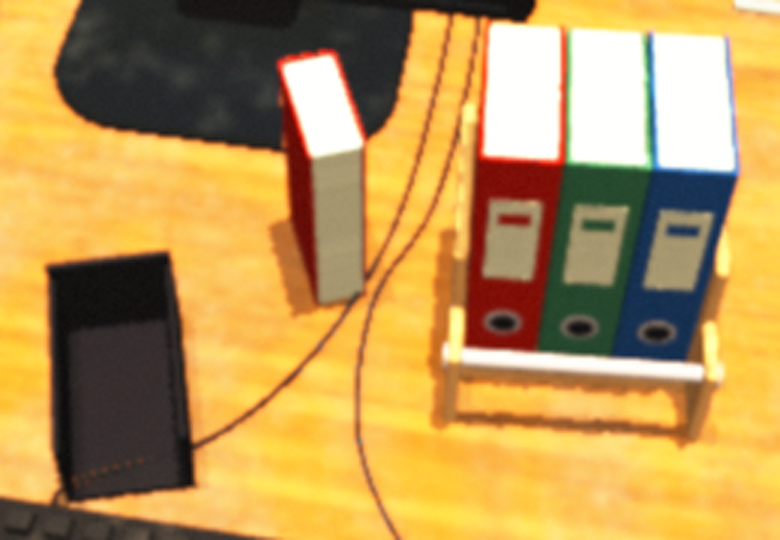

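View pics/sidec.png

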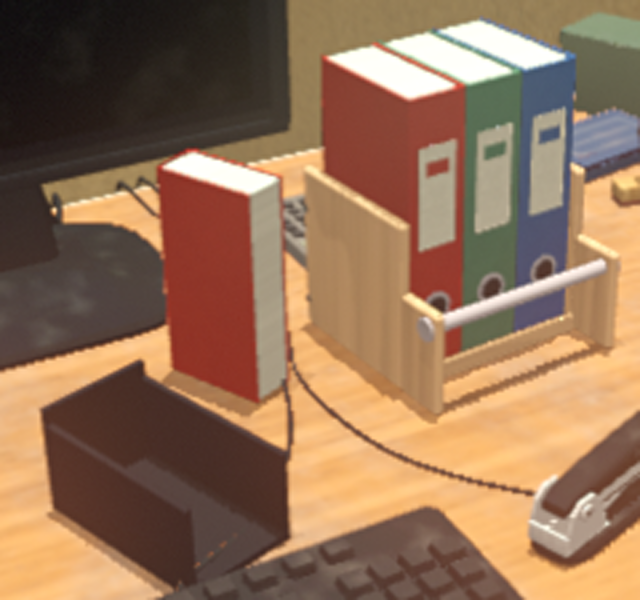

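```bash
python3 - <<'E'
from h import *
from scipy.optimize import least_squares
C={n:dict(np.load(f"pics/{n}0.npz")) for n in("top","side")}
T=lambda x,y:(195+x/3,180+y/3)
S=lambda x,y:(205+x/2.6667,165+y/2.6667)
def ray(n,p):
    c=C[n]; q=cv2.undistortPoints(np.array([[p]],float),c["intrinsics"],c["D"])[0,0]; return c["T"][:3,3],c["T"][:3,:3]@np.array([*q,1])
def tri(a,b):
    (o1,d1),(o2,d2)=ray("top",a),ray("side",b); s=np.linalg.lstsq(np.c_[d1,-d2],o2-o1,rcond=None)[0]
    p,q=o1+s[0]*d1,o2+s[1]*d2; return ((p+q)/2).round(1),np.linalg.norm(p-q).round(1)
for name,a,b in [("hold backL",T(48,266),S(45,410)),("hold backR",T(168,254),S(140,365)),("hold frontR bottom",T(192,486),S(287,538)),
 ("red top front L",T(481,157),S(411,99)),("red/green top front",T(563,160),S(465,84)),("red top rear L",T(489,25),S(324,58)),("blue top front R",T(737,170),S(573,56)),("bar L",T(447,356),S(427,327)),("bar R",T(716,372),S(606,267))]: print(name,*tri(a,b))
obs=[("top",T(48,266),(61,35,70)),("top",T(168,254),(61,-35,70)),("top",T(70,498),(-62,35,0)),("top",T(192,486),(-62,-35,0)),
("side",S(45,410),(61,35,70)),("side",S(140,365),(61,-35,70)),("side",S(192,515),(-62,35,60)),("side",S(287,455),(-62,-35,60)),("side",S(287,538),(-62,-35,0))]
def res(v):
    c,s=np.cos(v[2]),np.sin(v[2]); R=np.array([[c,-s,0],[s,c,0],[0,0,1]])
    return np.concatenate([proj(C[n],R@np.array(m)+[v[0],v[1],0])[0]-p for n,p,m in obs])
r=least_squares(res,[490,220,.2]); print(r.x[:2],np.degrees(r.x[2]),r.fun.reshape(-1,2).round(1).tolist())
E
```

```text
hold backL [556.2 262.2  70.8] 1.4
hold backR [575.7 193.7  68.5] 0.5
hold frontR bottom [457.6 162.1   4.3] 0.3
red top front L [560.4  11.4 203.7] 1.2
red/green top front [563.6 -30.9 203.5] 1.1
red top rear L [658.3  14.4 201.6] 1.2
blue top front R [ 568.2 -120.1  203. ] 1.1
bar L [526.5  21.   64.9] 0.1
bar R [ 538.5 -133.4   58.1] 0.7
[508.3625324  211.66312298] 15.593831765832492 [[0.7, -0.0], [-0.3, -0.8], [1.5, 2.4], [0.7, 1.1], [-0.4, -0.3], [-0.8, -1.0], [-1.1, -1.3], [-1.0, 0.1], [0.3, 1.9]]
```

```bash
python3 - <<'E'
from h import *
for n in("top","side"):
    c=dict(np.load(f"pics/{n}0.npz")); P=cloud(c)[c["depth"]>0]
    for lo in range(-140,160,30):
        m=(P[:,1]>lo)&(P[:,1]<lo+30)&(P[:,0]>675)&(P[:,2]>40)&(P[:,2]<600)
        if m.sum()>5: q=P[m]; print(n,lo,m.sum(),"xmin %.0f z %.0f..%.0f"%(np.percentile(q[:,0],1),q[:,2].min(),q[:,2].max()))
R=cv2.Rodrigues(np.array([-6.42161911e-01,-3.07449623e+00,2.70046157e-03]))[0]; print(R.round(3))
E
```

```text
top -20 2071 xmin 748 z 113..412
top 10 2757 xmin 748 z 113..413
top 40 2719 xmin 749 z 112..413
top 70 2696 xmin 751 z 113..413
top 100 2667 xmin 753 z 113..413
top 130 2627 xmin 754 z 40..412
side -140 338 xmin 2143 z 228..403
side -110 357 xmin 2143 z 230..405
side -80 342 xmin 2147 z 229..402
side -50 343 xmin 2146 z 229..403
side -20 1919 xmin 748 z 114..413
side 10 2737 xmin 748 z 55..413
side 40 2847 xmin 749 z 114..413
side 70 2937 xmin 751 z 113..413
side 100 3020 xmin 753 z 112..413
side 130 3164 xmin 754 z 41..412
[[-0.916  0.4   -0.001]
 [ 0.4    0.916 -0.002]
 [ 0.    -0.002 -1.   ]]
```

```bash
cat >> h.py <<'E'
def goal(pt,L,tilt,yaw):
    "tool frame shift (m) and turn (deg) that puts the point L mm ahead of the TCP at pt"
    from workcell import arm
    from scipy.spatial.transform import Rotation as Ro
    t,w=np.radians([tilt,yaw]); z=np.array([np.sin(t)*np.cos(w),np.sin(t)*np.sin(w),-np.cos(t)]); y=np.array([-np.sin(w),np.cos(w),0])
    R1=np.c_[np.cross(y,z),y,z]; p1=np.array(pt,float)-L*z
    s=arm.read_state(); R0=Ro.from_rotvec(s["tool_rot"]).as_matrix()
    print("t",round(s["clock"],2),"TCP goal",p1.round(1),"shift",(R0.T@(p1-s["ee_pos"])/1000).round(4).tolist(),"turn",np.degrees(Ro.from_matrix(R0.T@R1).as_rotvec()).round(2).tolist())
E
python3 - <<'E'
from h import *
goal((560,150,290),190.1,0,3)
goal((695,-3,250),190.1,12,3)
E
```

```text
t 0.1 TCP goal [560.  150.  480.1] shift [-0.4531, -0.2133, -0.0761] turn [-0.09, -0.04, -26.59]
t 0.1 TCP goal [655.5  -5.1 435.9] shift [-0.6028, -0.3171, -0.0318] turn [-2.87, -11.82, -26.49]
```

Call:
servo_tool:
  series:
    - [[-0.05,-0.025,-0.03,0,0,-4,0],[-0.11,-0.05,-0.06,0,0,-8,0],[-0.165,-0.078,-0.076,0,0,-12,0],[-0.222,-0.105,-0.076,0,0,-16,0],[-0.28,-0.132,-0.076,0,0,-20,0],[-0.337,-0.159,-0.076,0,0,-24,0],[-0.394,-0.186,-0.076,0,0,-26.6,0],[-0.445,-0.21,-0.076,0,0,-26.6,0]]

```text
clock: 1.1
ee_pos: [549.7, 160.4, 480.3]
tool_rot: [0.083, -3.14, -0.0]
contact_force: [0.3, 0.6, 0.6]
opening: 13.9
grasp_force: 0.0
```

```bash
python3 - <<'E'
from h import *
goal((698,-3,250),190.1,12,3)
E
```

```text
t 1.1 TCP goal [658.5  -5.1 435.9] shift [-0.1, -0.171, 0.0443] turn [0.01, -12.03, 0.01]
```

Call:
servo_tool:
  series:
    - [[-0.025,-0.045,0.01,0,-3,0,0],[-0.05,-0.09,0.02,0,-6,0,0],[-0.08,-0.135,0.03,0,-9,0,0],[-0.1,-0.171,0.044,0,-12,0,0],[-0.1,-0.171,0.044,0,-12,0,0],[-0.1,-0.171,0.044,0,-12,0,0]]

```text
clock: 1.85
ee_pos: [657.3, -2.8, 436.5]
tool_rot: [-0.077, 2.932, 0.009]
contact_force: [0.3, 1.3, 0.0]
opening: 0.4
grasp_force: 0.0
```

```bash
python3 - <<'E'
from h import *
from workcell import arm
goal((694,-3,170),190.1,12,3)
for n in ("side","top"):
    c=arm.camera(n); np.savez(f"pics/{n}1.npz",**c)
    im=c["image"]
    if n=="side": a=cv2.resize(im[60:330,180:500],None,fx=1.2,fy=1.2)
    else: b=cv2.resize(im[60:330,250:550],None,fx=1.2,fy=1.2)
cv2.imwrite("pics/two1.png",np.hstack([a,b]))
E
```

```text
t 1.85 TCP goal [654.5  -5.1 355.9] shift [0.0195, -0.0022, 0.0782] turn [0.04, -0.07, 0.01]
```

View pics/two1.png

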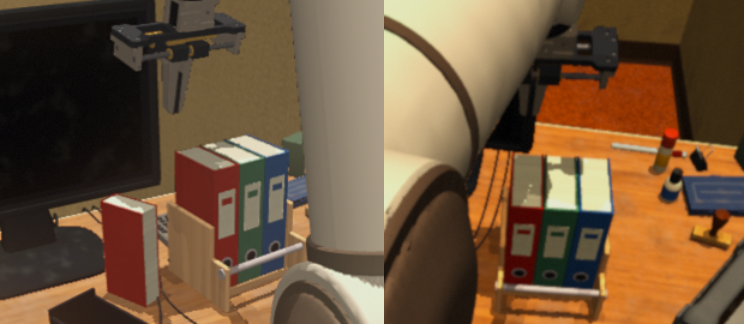

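The picture shows the closed fingers above and behind the red binder, at about (173,95) in the left half. I'll lower them behind the fore edge.

Call:
servo_tool:
  series:
    - [[0.005,-0.001,0.02,0,0,0,0],[0.01,-0.002,0.04,0,0,0,0],[0.015,-0.002,0.06,0,0,0,0],[0.0195,-0.002,0.078,0,0,0,0],[0.0195,-0.002,0.078,0,0,0,0]]

```text
clock: 2.58
ee_pos: [654.2, -4.7, 354.7]
tool_rot: [-0.078, 2.934, 0.009]
contact_force: [-0.6, -0.2, 0.1]
opening: 0.5
grasp_force: 0.0
```

```bash
python3 - <<'E'
from h import *
from workcell import arm
goal((694-130,-10,175),190.1,12,3)
c=arm.camera("side"); np.savez("pics/s2.npz",**c)
cv2.imwrite("pics/s2.png",cv2.resize(c["image"][100:310,290:490],None,fx=2.8,fy=2.8))
E
```

```text
t 2.58 TCP goal [524.5 -12.1 360.9] shift [0.1258, -0.0005, -0.0327] turn [0.06, -0.18, 0.04]
```

View pics/s2.png

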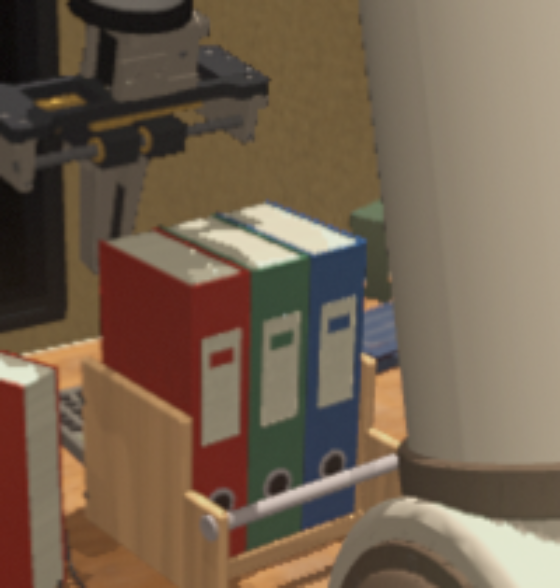

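```bash
python3 - <<'E'
from h import *
c=dict(np.load("pics/s2.npz")); P=cloud(c); 
m=(c["depth"]>0)&(P[...,0]>640)&(P[...,0]<730)&(abs(P[...,1])<60)&(P[...,2]>150)&(P[...,2]<245)
m[:, :310]=0
for lo in range(160,245,10):
    q=P[m&(P[...,2]>=lo)&(P[...,2]<lo+10)]; q=q[q[:,0]>664] if len(q) else q
    if len(q): print(lo,len(q),np.percentile(q,[5,50,95],axis=0).round(0).tolist())
m=(c["depth"]>0)&(P[...,2]>195)&(P[...,2]<206)&(abs(P[...,1])<140)&(P[...,0]<662)&(P[...,0]>550)
q=P[m]; print(cv2.minAreaRect(q[:,:2].astype(np.float32)), q[:,1].max())
E
```

```text
160 1 [[664.0, 14.0, 163.0], [664.0, 14.0, 163.0], [664.0, 14.0, 163.0]]
170 19 [[681.0, 5.0, 174.0], [686.0, 8.0, 177.0], [696.0, 9.0, 180.0]]
180 35 [[679.0, 5.0, 180.0], [687.0, 9.0, 185.0], [697.0, 10.0, 189.0]]
190 65 [[676.0, -18.0, 191.0], [680.0, 6.0, 197.0], [694.0, 11.0, 200.0]]
200 104 [[666.0, -30.0, 200.0], [678.0, 0.0, 205.0], [691.0, 11.0, 209.0]]
210 102 [[672.0, -20.0, 210.0], [675.0, 1.0, 215.0], [689.0, 12.0, 219.0]]
220 115 [[670.0, -20.0, 221.0], [672.0, 1.0, 225.0], [688.0, 13.0, 229.0]]
230 117 [[668.0, -21.0, 231.0], [671.0, 0.0, 235.0], [685.0, 14.0, 240.0]]
240 59 [[666.0, -21.0, 240.0], [669.0, 2.0, 242.0], [685.0, 14.0, 245.0]]
((613.6303100585938, -53.105560302734375), (100.3555908203125, 137.47177124023438), 2.227428436279297) 17.386754214622556
```

The finger pair spans y -21 to 13 and the red binder -27 to 17, so it is centred, with about 12 mm of gap. I'll pull it forward.

Call:
servo_tool:
  series:
    - [[0.01,0,-0.0026,0,0,0,0],[0.018,0,-0.0047,0,0,0,0],[0.026,0,-0.0068,0,0,0,0],[0.034,0,-0.0088,0,0,0,0],[0.042,0,-0.0109,0,0,0,0],[0.05,0,-0.013,0,0,0,0],[0.058,0,-0.0151,0,0,0,0],[0.066,0,-0.0172,0,0,0,0]]

```text
clock: 3.62
ee_pos: [586.2, -9.0, 359.5]
tool_rot: [-0.077, 2.931, 0.008]
contact_force: [1.1, -0.7, 2.1]
opening: 0.6
grasp_force: 0.5
```

Call:
servo_tool:
  series:
    - [[0.008,0,-0.0021,0,0,0,0],[0.016,0,-0.0042,0,0,0,0],[0.024,0,-0.0062,0,0,0,0],[0.032,0,-0.0083,0,0,0,0],[0.04,0,-0.0104,0,0,0,0],[0.048,0,-0.0125,0,0,0,0],[0.056,0,-0.0146,0,0,0,0],[0.062,0,-0.0162,0,0,0,0]]

```text
clock: 4.62
ee_pos: [522.3, -12.4, 362.3]
tool_rot: [-0.077, 2.931, 0.008]
contact_force: [1.8, -0.4, 2.0]
opening: 0.7
grasp_force: 0.9
```

```bash
python3 - <<'E'
from h import *
from workcell import arm
C={n:arm.camera(n) for n in("side","top")}
for n in C: np.savez(f"pics/{n}3.npz",**C[n])
cv2.imwrite("pics/two3.png",np.hstack([cv2.resize(C["side"]["image"][100:330,200:500],None,fx=1.3,fy=1.3),cv2.resize(C["top"]["image"][120:350,280:580],None,fx=1.3,fy=1.3)]))
E
```

```text
(no output)
```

View pics/two3.png

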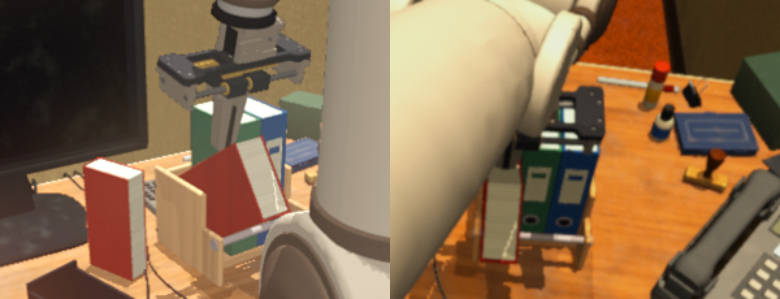

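The red binder now leans on the rest bar, and green and blue are still standing. I'll back off, then go up.

Call:
servo_tool:
  series:
    - [[-0.015,0,0.003,0,0,0,0],[-0.02,0,-0.02,0,0,0,0],[-0.028,0,-0.06,0,0,0,0],[-0.038,0,-0.11,0,0,0,0],[-0.01,0.05,-0.13,0,0,0,0],[0.04,0.09,-0.14,0,0,0,0.04],[0.09,0.13,-0.14,0,0,0,0.08],[0.13,0.17,-0.14,0,0,0,0.088]]

```text
clock: 5.72
ee_pos: [356.1, 149.9, 471.7]
tool_rot: [-0.075, 2.932, 0.008]
contact_force: [0.2, 1.2, -0.0]
opening: 28.3
grasp_force: 0.0
```

```bash
python3 - <<'E'
from h import *
from workcell import arm
C={n:arm.camera(n) for n in("side","top")}
for n in C:
    np.savez(f"pics/{n}4.npz",**C[n]); c=C[n]
    P=cloud(c); hsv=cv2.cvtColor(c["image"],cv2.COLOR_BGR2HSV)
    m=(c["depth"]>0)&(P[...,0]>430)&(P[...,0]<640)&(P[...,1]>-35)&(P[...,1]<40)&(P[...,2]>80)&(P[...,2]<240)
    q=P[m]; print(n,len(q))
    # top face plane z'=const: points fitting lean plane
    best=None
    rng=np.random.default_rng(0); left=q
    for k in range(3):
        if len(left)<60: break
        b=0
        for _ in range(400):
            a=left[rng.choice(len(left),3,False)]; nn=np.cross(a[1]-a[0],a[2]-a[0]); L=np.linalg.norm(nn)
            if L<50: continue
            nn/=L; inl=abs((left-a[0])@nn)<2
            if inl.sum()>b: b=inl.sum(); bi=inl
        S=left[bi]; cen=S.mean(0); nn=np.linalg.svd(S-cen,full_matrices=False)[2][2]
        print(" plane n",nn.round(3),"c",cen.round(1),b,"min",S.min(0).round(0),"max",S.max(0).round(0)); left=left[~bi]
cv2.imwrite("pics/two4.png",np.hstack([cv2.resize(C["side"]["image"][130:330,230:430],None,fx=2,fy=2),cv2.resize(C["top"]["image"][150:350,280:480],None,fx=2,fy=2)]))
E
```

```text
side 4980
 plane n [-0.038  0.999 -0.004] c [526.1   9.5 139.7] 2265 min [454.   5.  80.] max [624.  15. 210.]
 plane n [-0.759 -0.014  0.651] c [488.9 -14.9 170.6] 1133 min [455. -35. 132.] max [522.  10. 209.]
 plane n [-0.045  0.999  0.006] c [597.   21.9 102. ] 600 min [556.  18.  80.] max [640.  25. 123.]
top 2894
 plane n [-0.759  0.003  0.651] c [488.9 -11.3 170.7] 1474 min [455. -34. 131.] max [521.  12. 208.]
 plane n [-0.645 -0.03  -0.763] c [575.8  -7.6 158.9] 526 min [516. -35. 103.] max [639.  25. 209.]
 plane n [ 0.756  0.163 -0.634] c [485.1 -11.  165.8] 243 min [454. -31. 131.] max [520.  11. 206.]
```

View pics/two4.png

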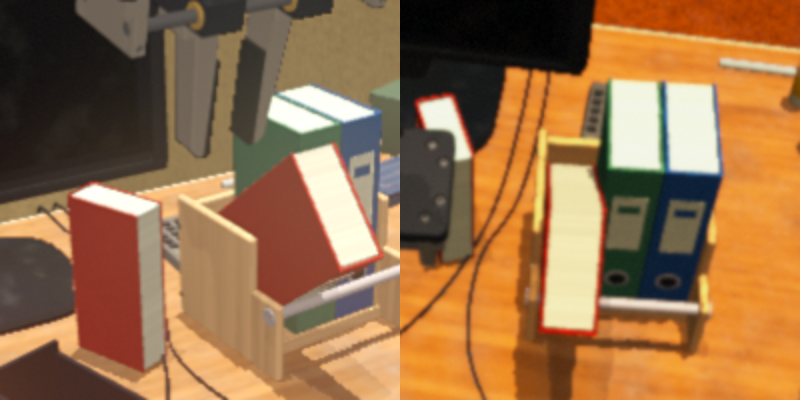

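Both views show the red binder leaning at about 49°: plane fits from the two cameras agree, with the top-face centre at about (489,-12,171). It slid back until its rear lower edge rests on the back panel. I'll grip both sides near the top, then re-tilt to about 40° while the foot is still in the bay, which makes sure stage 1 is met.

```bash
python3 - <<'E'
from h import *
d=np.array([.5,0.02,-.866])
g=np.array([509.8,-12,148.9])
goal(g-80*d,171,30,2.5)
E
```

```text
t 5.83 TCP goal [384.4 -17.3 366.3] shift [0.0021, -0.1705, 0.1064] turn [0.35, -18.15, 0.76]
```

Call:
servo_tool:
  series:
    - [[0,-0.05,0,0,-4,0.2,0.0915],[0,-0.1,0,0,-9,0.4,0.0915],[0,-0.14,0.01,0.2,-14,0.6,0.0915],[0.002,-0.17,0.05,0.35,-18.1,0.75,0.0915],[0.002,-0.17,0.106,0.35,-18.1,0.75,0.0915],[0.002,-0.17,0.106,0.35,-18.1,0.75,0.0915],[0.002,-0.17,0.106,0.35,-18.1,0.75,0.0915]]

```text
clock: 6.7
ee_pos: [387.4, -19.9, 370.1]
tool_rot: [-0.051, 2.614, 0.011]
contact_force: [0.6, 0.3, 1.4]
opening: 91.6
grasp_force: 0.0
```

```bash
python3 - <<'E'
from h import *
from workcell import arm
d=np.array([.5,0.02,-.866])
g=np.array([509.8,-12,148.9])
goal(g,171,30,2.5)
print(arm.read_state()["joint_positions"].round(2))
c=arm.camera("wrist"); s=cv2.resize(arm.camera("side")["image"][130:330,230:430],(480,480))
cv2.imwrite("pics/w5.png",cv2.resize(np.hstack([c["image"],s]),(800,343)))
E
```

```text
t 6.7 TCP goal [424.4 -15.7 297. ] shift [0.0048, 0.0029, 0.0819] turn [-0.26, 0.2, -0.21]
[-0.45 -0.55  2.31  0.3   0.93 -2.18]
```

View pics/w5.png

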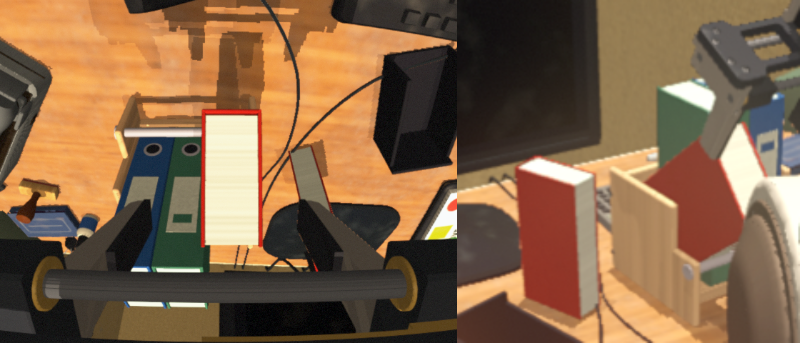

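The wrist view shows the red binder's top centred between the open fingers (about 203–262 px, fingers at 150 and 300). I'll advance and close.

Call:
servo_tool:
  series:
    - [[0.001,0.001,0.02,0,0,0,0.0915],[0.003,0.002,0.045,0,0,0,0.0915],[0.004,0.003,0.068,-0.2,0.2,-0.2,0.0915],[0.005,0.003,0.082,-0.2,0.2,-0.2,0.0915],[0.005,0.003,0.082,-0.2,0.2,-0.2,0.0915],[0.005,0.003,0.082,-0.2,0.2,-0.2,0.03],[0.005,0.003,0.082,-0.2,0.2,-0.2,0.03],[0.005,0.003,0.082,-0.2,0.2,-0.2,0.03]]

```text
clock: 7.8
ee_pos: [423.6, -15.3, 295.5]
tool_rot: [-0.056, 2.618, 0.015]
contact_force: [0.1, -0.2, 0.5]
opening: 63.4
grasp_force: 0.0
```

Call:
servo_tool:
  series:
    - [[0,0,0,0,0,0,0.03],[0,0,0,0,0,0,0.03],[0,0,0,0,0,0,0.03],[0,0,0,0,0,0,0.03]]

```text
clock: 8.3
ee_pos: [423.5, -15.2, 294.8]
tool_rot: [-0.056, 2.619, 0.015]
contact_force: [-2.4, 0.2, 2.2]
opening: 43.7
grasp_force: 30.0
```

```bash
python3 - <<'E'
from h import *
from workcell import arm
from scipy.spatial.transform import Rotation as Ro
s=arm.read_state(); z=Ro.from_rotvec(s["tool_rot"]).as_matrix()[:,2]; g=s["ee_pos"]+171*z; print("grasp",g.round(1),z.round(3))
u=np.array([.999,.044,0]);k=np.array([0,0,1.])
tilt=np.degrees(np.arctan2(z[0],-z[2])); yaw=2.45
print(tilt)
goal(g+1.7*u+22*k,171,tilt-9.4,yaw)
goal(g+1.7*u+22*k+160*(-.643*u+.766*k),171,tilt-9.4,yaw)
E
```

```text
grasp [508.7 -11.5 146.6] [ 0.498  0.022 -0.867]
29.87141186084017
t 8.3 TCP goal [450.6 -13.9 328.8] shift [-0.0404, 0.0001, -0.0159] turn [0.02, 9.42, 0.01]
t 8.3 TCP goal [347.9 -18.5 451.4] shift [-0.0123, -0.0, -0.1734] turn [0.02, 9.42, 0.01]
```

Call:
servo_tool:
  series:
    - [[-0.01,0,-0.005,0,2.3,0,0.03],[-0.02,0,-0.009,0,4.7,0,0.03],[-0.03,0,-0.0125,0,7,0,0.03],[-0.04,0,-0.016,0,9.4,0,0.03],[-0.04,0,-0.016,0,9.4,0,0.03],[-0.04,0,-0.016,0,9.4,0,0.03],[-0.04,0,-0.016,0,9.4,0,0.03]]

```text
clock: 9.18
ee_pos: [449.6, -13.9, 327.7]
tool_rot: [-0.059, 2.785, 0.012]
contact_force: [-0.4, 0.5, -3.6]
opening: 43.8
grasp_force: 30.0
```

```bash
python3 - <<'E'
from h import *
from workcell import arm
c=arm.camera("top"); np.savez("pics/t6.npz",**c); d=arm.camera("side"); np.savez("pics/s6.npz",**d)
P=cloud(d); m=(d["depth"]>0)&(P[...,0]>430)&(P[...,0]<640)&(P[...,1]>-40)&(P[...,1]<40)&(P[...,2]>60)&(P[...,2]<300)
cv2.imwrite("pics/two6.png",np.hstack([cv2.resize(d["image"][130:330,230:430],None,fx=2,fy=2),cv2.resize(c["image"][150:350,280:480],None,fx=2,fy=2)]))
E
```

```text
(no output)
```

View pics/two6.png

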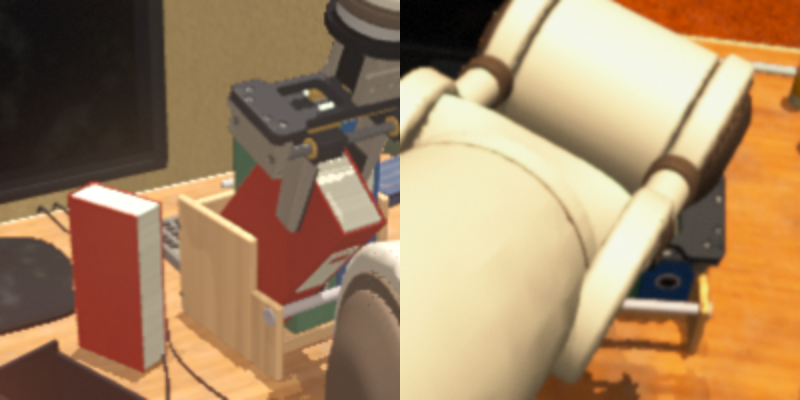

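Now it is held clear at about 40°, with roughly 3.6 N of weight on the gripper. I'll extract it along its axis.

Call:
servo_tool:
  series:
    - [[0.006,0,-0.018,0,0,0,0.03],[0.013,0,-0.037,0,0,0,0.03],[0.02,0,-0.057,0,0,0,0.03],[0.027,0,-0.077,0,0,0,0.03],[0.034,0,-0.097,0,0,0,0.03],[0.041,0,-0.117,0,0,0,0.03],[0.048,0,-0.137,0,0,0,0.03],[0.054,0,-0.154,0,0,0,0.03]]

```text
clock: 10.28
ee_pos: [345.2, -18.5, 454.4]
tool_rot: [-0.06, 2.783, 0.011]
contact_force: [1.3, -0.5, -3.4]
opening: 43.8
grasp_force: 30.0
```

```bash
python3 - <<'E'
from h import *
goal((411,-16,292),171,-10,2.5)
goal((480,180,300),171,-18,15.6)
from workcell import arm
print(arm.read_state()["joint_positions"].round(2))
E
```

```text
t 10.28 TCP goal [440.7 -14.7 460.4] shift [-0.0916, -0.0003, 0.0279] turn [-0.02, 30.53, -0.05]
t 10.28 TCP goal [530.9 194.2 462.6] shift [-0.1852, 0.2046, 0.0605] turn [-0.31, 38.36, -13.4]
[-0.48 -0.69  2.2   0.18  1.32 -2.11]
```

Call:
servo_tool:
  series:
    - [[-0.0238,0,0.0017,0,8,0,0.03],[-0.0471,0,0.0066,0,16,0,0.03],[-0.0696,0,0.0148,0,24,0,0.03],[-0.0906,0,0.026,0,32,0,0.03],[-0.1076,0,0.0381,0,39,0,0.03],[-0.1076,0,0.0381,0,39,0,0.03],[-0.1076,0,0.0381,0,39,0,0.03]]

```text
clock: 11.15
ee_pos: [459.4, -13.7, 456.2]
tool_rot: [0.061, -2.821, 0.009]
contact_force: [-0.1, 0.8, -3.5]
opening: 43.7
grasp_force: 30.0
```

```bash
python3 - <<'E'
from h import *
goal((490,206,300),171,-19,15.6)
from workcell import arm
print(arm.read_state()["joint_positions"].round(2))
E
```

```text
t 11.15 TCP goal [543.6 221.  461.7] shift [-0.0877, 0.2308, -0.0348] turn [4.22, 0.67, -12.44]
[-0.27 -0.06  1.74 -0.1   1.77 -1.88]
```

Call:
servo_tool:
  series:
    - [[-0.014,0.038,-0.006,0.7,0.1,-2,0.03],[-0.029,0.077,-0.012,1.4,0.2,-4,0.03],[-0.044,0.115,-0.018,2.1,0.3,-6.2,0.03],[-0.059,0.154,-0.024,2.8,0.4,-8.3,0.03],[-0.073,0.192,-0.03,3.5,0.5,-10.4,0.03],[-0.088,0.231,-0.035,4.2,0.7,-12.4,0.03],[-0.088,0.231,-0.035,4.2,0.7,-12.4,0.03],[-0.088,0.231,-0.035,4.2,0.7,-12.4,0.03]]

```text
clock: 12.15
ee_pos: [543.8, 220.5, 462.1]
tool_rot: [0.38, -2.785, 0.063]
contact_force: [-0.7, 1.0, -4.0]
opening: 44.1
grasp_force: 30.0
```

```bash
python3 - <<'E'
from h import *
from workcell import arm
goal((490,206,300),171,-19,15.6)
C={n:arm.camera(n) for n in("side","top")}
for n in C: np.savez(f"pics/{n}7.npz",**C[n])
for n in C:
    c=C[n]; P=cloud(c); 
    m=(c["depth"]>0)&(P[...,0]>400)&(P[...,0]<580)&(P[...,1]>140)&(P[...,1]<270)&(P[...,2]>95)&(P[...,2]<345)
    left=P[m]; print(n,len(left)); rng=np.random.default_rng(0)
    for k in range(3):
        if len(left)<100: break
        b=0
        for _ in range(400):
            a=left[rng.choice(len(left),3,False)]; nn=np.cross(a[1]-a[0],a[2]-a[0]); L=np.linalg.norm(nn)
            if L<50: continue
            nn/=L; inl=abs((left-a[0])@nn)<2
            if inl.sum()>b: b=inl.sum(); bi=inl
        S=left[bi]; cen=S.mean(0); nn=np.linalg.svd(S-cen,full_matrices=False)[2][2]
        print(" n",nn.round(3),"c",cen.round(1),b,"min",S.min(0).round(0),"max",S.max(0).round(0)); left=left[~bi]
cv2.imwrite("pics/two7.png",np.hstack([cv2.resize(C["side"]["image"][100:400,100:400],None,fx=1.33,fy=1.33),cv2.resize(C["top"]["image"][60:360,120:420],None,fx=1.33,fy=1.33)]))
E
```

```text
t 12.15 TCP goal [543.6 221.  461.7] shift [-0.0001, 0.0005, 0.0004] turn [0.05, -0.09, -0.07]
side 10522
 n [-0.267  0.964 -0.   ] c [483.9 223.5 232.7] 5564 min [438. 209. 137.] max [540. 239. 345.]
 n [-0.961 -0.277 -0.021] c [447.3 190.8 241.3] 3076 min [438. 170. 137.] max [456. 214. 333.]
 n [ 0.03  -0.039 -0.999] c [490.9 199.4 331.3] 678 min [449. 165. 327.] max [546. 246. 335.]
top 5682
 n [0.964 0.266 0.018] c [446.1 193.3 247. ] 2606 min [438. 172. 137.] max [455. 216. 334.]
 n [ 0.018  0.002 -1.   ] c [492.  206.4 331.3] 1732 min [442. 169. 329.] max [544. 243. 334.]
 n [-0.92  -0.251  0.3  ] c [485.7 201.3 316.5] 730 min [444. 168. 179.] max [505. 245. 345.]
```

View pics/two7.png

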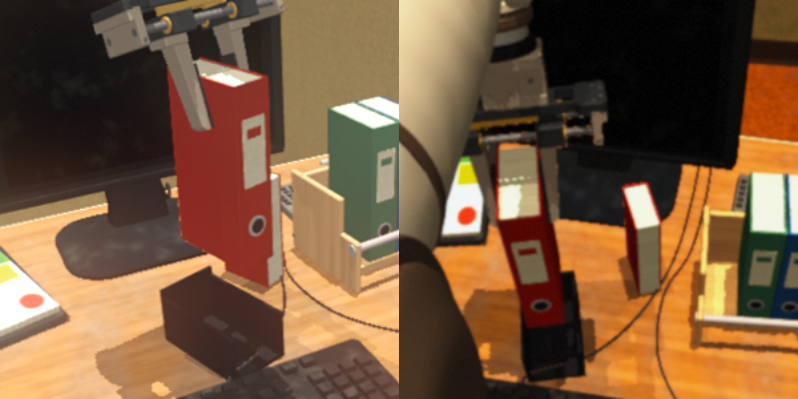

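```bash
python3 - <<'E'
from h import *
w=np.radians(15.6); R=np.array([[np.cos(w),np.sin(w),0],[-np.sin(w),np.cos(w),0],[0,0,1]])
for f in("top0","side0","top7","side7"):
    c=dict(np.load(f"pics/{f}.npz")); P=(cloud(c)-[508.4,211.7,0])@R.T; P=P[c["depth"]>0]
    for lo,hi in((52,58),(62,68),(2,12)):
        for x0,x1 in((-58,-25),(-20,45),(50,66)):
            q=P[(P[:,2]>lo)&(P[:,2]<hi)&(P[:,0]>x0)&(P[:,0]<x1)&(abs(P[:,1])<46)]
            if len(q)>8:
                print(f,(lo,hi),(x0,x1),len(q),"y hist",np.histogram(q[:,1],np.arange(-46,47,4))[0].tolist(), "x med",np.median(q[:,0]).round(1))
E
```

```text
top0 (52, 58) (-20, 45) 24 y hist [0, 0, 9, 1, 0, 0, 0, 0, 0, 0, 0, 0, 0, 0, 0, 0, 0, 0, 0, 0, 14, 0, 0] x med 10.1
top0 (52, 58) (50, 66) 75 y hist [0, 0, 1, 0, 4, 5, 5, 5, 3, 6, 2, 3, 5, 2, 5, 4, 5, 5, 5, 3, 6, 1, 0] x med 59.8
top0 (62, 68) (-58, -25) 15 y hist [0, 0, 2, 7, 0, 0, 0, 0, 0, 0, 0, 0, 0, 0, 0, 0, 0, 0, 0, 0, 1, 5, 0] x med -39.5
top0 (62, 68) (-20, 45) 25 y hist [0, 0, 4, 7, 0, 0, 0, 0, 0, 0, 0, 0, 0, 0, 0, 0, 0, 0, 0, 0, 8, 6, 0] x med 9.9
top0 (62, 68) (50, 66) 85 y hist [0, 0, 3, 4, 7, 4, 3, 4, 4, 6, 4, 4, 4, 5, 5, 4, 5, 4, 2, 6, 4, 3, 0] x med 60.1
top0 (2, 12) (-58, -25) 643 y hist [9, 10, 10, 0, 28, 37, 36, 36, 38, 37, 36, 37, 38, 36, 38, 38, 36, 39, 38, 37, 22, 1, 6] x med -42.2
top0 (2, 12) (-20, 45) 1080 y hist [8, 10, 7, 0, 30, 67, 69, 65, 66, 64, 66, 65, 66, 68, 63, 68, 68, 63, 66, 62, 39, 0, 0] x med 11.6
top0 (2, 12) (50, 66) 214 y hist [2, 3, 1, 0, 6, 12, 13, 14, 14, 14, 13, 12, 13, 11, 12, 15, 13, 15, 14, 12, 5, 0, 0] x med 57.3
side0 (52, 58) (-58, -25) 97 y hist [0, 0, 21, 30, 0, 0, 0, 0, 0, 0, 0, 0, 0, 0, 0, 0, 0, 0, 0, 1, 44, 1, 0] x med -42.3
side0
[... 1967 characters left out ...]
, 0, 56, 29, 0, 0, 0, 0, 0, 0, 0, 0, 0, 0, 0, 0, 0, 0, 0, 0, 81, 3, 0] x med 10.4
side7 (52, 58) (50, 66) 131 y hist [0, 0, 9, 6, 8, 5, 6, 5, 6, 9, 7, 7, 9, 7, 5, 9, 8, 7, 4, 0, 14, 0, 0] x med 59.1
side7 (62, 68) (50, 66) 136 y hist [0, 2, 7, 4, 5, 8, 6, 7, 7, 4, 9, 9, 9, 5, 9, 5, 7, 8, 7, 8, 10, 0, 0] x med 59.5
side7 (2, 12) (-58, -25) 566 y hist [1, 0, 30, 36, 33, 37, 36, 33, 34, 37, 34, 35, 35, 32, 29, 21, 16, 11, 3, 0, 59, 10, 4] x med -43.1
side7 (2, 12) (-20, 45) 536 y hist [0, 0, 64, 70, 55, 64, 56, 55, 15, 10, 6, 0, 0, 0, 0, 0, 0, 0, 0, 0, 125, 14, 2] x med 10.3
side7 (2, 12) (50, 66) 115 y hist [0, 0, 11, 15, 13, 12, 16, 13, 3, 0, 0, 0, 0, 0, 0, 0, 0, 0, 0, 0, 27, 4, 1] x med 57.1
```

```bash
python3 - <<'E'
from h import *
from workcell import arm
from scipy.spatial.transform import Rotation as Ro
s=arm.read_state(); z=Ro.from_rotvec(s["tool_rot"]).as_matrix()[:,2]; g=s["ee_pos"]+171*z; print(g)
w=np.radians(15.6); x=np.array([np.cos(w),np.sin(w),0]);y=np.array([-np.sin(w),np.cos(w),0])
for dz in(0,-112,-128): goal(g+9*x+4*y+[0,0,dz],171,-20,15.4)
E
```

```text
[489.99005503 205.20777813 300.36607575]
t 12.25 TCP goal [554.  227.  461.1] shift [-0.0111, 0.004, -0.0029] turn [0.01, 0.88, 0.07]
t 12.25 TCP goal [554.  227.  349.1] shift [-0.0478, 0.004, 0.1029] turn [0.01, 0.88, 0.07]
t 12.25 TCP goal [554.  227.  333.1] shift [-0.053, 0.004, 0.118] turn [0.01, 0.88, 0.07]
```

Call:
servo_tool:
  series:
    - [[-0.011,0.004,-0.003,0,0.9,0.1,0.03],[-0.011,0.004,-0.003,0,0.9,0.1,0.03],[-0.018,0.004,0.018,0,0.9,0.1,0.03],[-0.0255,0.004,0.039,0,0.9,0.1,0.03],[-0.033,0.004,0.06,0,0.9,0.1,0.03],[-0.0405,0.004,0.082,0,0.9,0.1,0.03],[-0.048,0.004,0.103,0,0.9,0.1,0.03],[-0.048,0.004,0.103,0,0.9,0.1,0.03]]

```text
clock: 13.25
ee_pos: [553.5, 227.4, 346.5]
tool_rot: [0.374, -2.764, 0.066]
contact_force: [-0.3, 0.7, -3.5]
opening: 44.0
grasp_force: 30.0
```

```bash
cat > m.py <<'E'
from h import *
from workcell import arm
w=np.radians(15.6); R=np.array([[np.cos(w),np.sin(w),0],[-np.sin(w),np.cos(w),0],[0,0,1]])
for n in("side","top"):
    c=arm.camera(n); np.savez(f"pics/{n}8.npz",**c); P=(cloud(c)-[508.4,211.7,0])@R.T; P=P[c["depth"]>0]
    print(n)
    q=P[(abs(P[:,0])<75)&(abs(P[:,1])<40)&(P[:,2]>180)&(P[:,2]<235)]
    for nm,S in(("spine",P[(P[:,0]<-40)&(P[:,0]>-75)&(abs(P[:,1])<18)&(P[:,2]>40)&(P[:,2]<185)]),("left",P[(P[:,1]>12)&(P[:,1]<34)&(abs(P[:,0])<45)&(P[:,2]>80)&(P[:,2]<130)]),("top",P[(abs(P[:,0])<45)&(abs(P[:,1])<16)&(P[:,2]>190)&(P[:,2]<232)])):
        if len(S)<50: continue
        for _ in range(3):
            cen=np.median(S,0); nn=np.linalg.svd(S-cen,full_matrices=False)[2][2]; S=S[abs((S-cen)@nn)<3]
        print(nm,len(S),"n",nn.round(3),"c",cen.round(1))
s=arm.read_state(); print(s["ee_pos"],s["contact_force"])
E
python3 m.py
```

```text
side
spine 1735 n [-1.    -0.009  0.009] c [-58.7   0.9 116.9]
left 1093 n [-0.    -1.    -0.002] c [ -4.7  22.  105.5]
top 470 n [-0.005  0.005 -1.   ] c [-12.4  -2.7 217.5]
top
spine 1114 n [-1.    -0.012 -0.004] c [-5.730e+01  1.000e-01  1.205e+02]
top 939 n [-0.    -0.003 -1.   ] c [-4.300e+00  1.000e-01  2.181e+02]
[554.38366993 227.77595916 349.15060683] [ 0.49234687 -0.19305818 -2.91622402]
```

The binder is centred in the holder frame (x -8, y 0), upright and square, and 17 mm above the floor. I'll lower it gently.

Call:
servo_tool:
  series:
    - [[-0.0015,0,0.004,0,0,0,0.03],[-0.0028,0,0.008,0,0,0,0.03],[-0.0042,0,0.012,0,0,0,0.03],[-0.0049,0,0.014,0,0,0,0.03],[-0.0053,0,0.015,0,0,0,0.03],[-0.0055,0,0.0157,0,0,0,0.03],[-0.0055,0,0.0157,0,0,0,0.03]]

```text
clock: 14.22
ee_pos: [554.1, 228.1, 331.6]
tool_rot: [0.376, -2.768, 0.066]
contact_force: [-0.7, 0.6, -4.3]
opening: 43.8
grasp_force: 30.0
```

```bash
python3 m.py
```

```text
side
spine 1722 n [-1.    -0.015  0.008] c [-57.    1.1 117.7]
left 1113 n [ 0.    -1.    -0.004] c [ -3.6  22.5 105.1]
top 513 n [-0.002  0.004  1.   ] c [-10.7  -2.3 202.2]
top
spine 1124 n [-1.    -0.018 -0.001] c [-56.7   0.  121.5]
top 910 n [ 0.001 -0.005 -1.   ] c [-4.500e+00  1.000e-01  2.016e+02]
[554.14923453 228.13581631 331.66647304] [-0.44881289  0.0831044  -3.58340141]
```

Still hanging, about 1 mm up.

Call:
servo_tool:
  series:
    - [[-0.0002,0,0.0005,0,0,0,0.03],[-0.0004,0,0.001,0,0,0,0.03],[-0.0005,0,0.0015,0,0,0,0.03],[-0.0007,0,0.002,0,0,0,0.03],[-0.0007,0,0.002,0,0,0,0.03]]

```text
clock: 14.95
ee_pos: [554.1, 228.1, 329.7]
tool_rot: [0.376, -2.768, 0.066]
contact_force: [0.1, -0.0, -1.8]
opening: 43.9
grasp_force: 30.0
```

Call:
servo_tool:
  series:
    - [[-0.0002,0,0.0006,0,0,0,0.03],[-0.0002,0,0.0006,0,0,0,0.055],[-0.0002,0,0.0006,0,0,0,0.07],[-0.0002,0,0.0006,0,0,0,0.0915],[-0.0002,0,0.0006,0,0,0,0.0915],[-0.0002,0,0.0006,0,0,0,0.0915],[-0.0002,0,0.0006,0,0,0,0.0915]]

```text
clock: 15.82
ee_pos: [554.1, 228.1, 328.8]
tool_rot: [0.376, -2.768, 0.066]
contact_force: [0.4, -0.3, 0.0]
opening: 91.7
grasp_force: 0.0
```

Call:
servo_tool:
  series:
    - [[0,0,-0.015,0,0,0,0.0915],[0,0,-0.04,0,0,0,0.0915],[0,0,-0.07,0,0,0,0.0915],[0,0,-0.1,0,0,0,0.0915],[0,0,-0.13,0,0,0,0.0915],[0,0,-0.13,0,0,0,0.0915],[0,0,-0.13,0,0,0,0.0915]]

```text
clock: 16.7
ee_pos: [596.9, 240.0, 450.0]
tool_rot: [0.376, -2.767, 0.066]
contact_force: [0.5, -0.3, -0.4]
opening: 91.6
grasp_force: 0.0
```

```bash
python3 m.py; python3 - <<'E'
import numpy as np,cv2
a,b=[np.load(f"pics/{n}8.npz")["image"] for n in("side","top")]
cv2.imwrite("pics/end.png",cv2.resize(np.hstack([a,b]),(800,300)))
E
```

```text
side
spine 1722 n [-1.    -0.019  0.01 ] c [-57.1   0.9 117.7]
left 1106 n [-0.001  1.    -0.   ] c [ -3.1  22.5 105.6]
top 618 n [0.001 0.003 1.   ] c [ -4.    0.4 200.4]
top
spine 1115 n [-1.    -0.011 -0.001] c [-56.8  -0.  120.3]
top 916 n [-0.003 -0.006 -1.   ] c [-3.600e+00  1.000e-01  1.996e+02]
[596.74164004 239.90806273 449.2669202 ] [ 0.36556622 -1.02557447  0.21437496]
```

View pics/end.png

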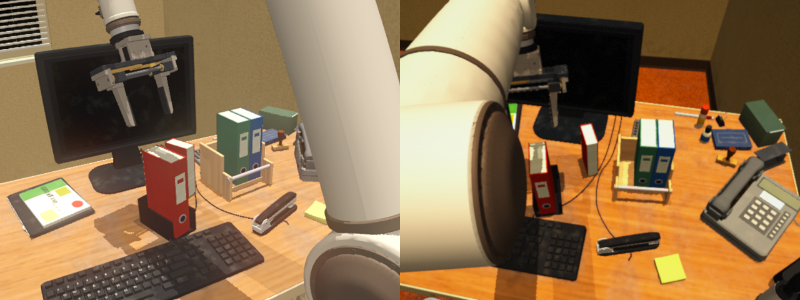

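The red binder stands upright in the holder with its spine to the front. Green and blue are still in the rack, the stapler has not moved, and the gripper is clear.

```bash
python3 -c "
from workcell import arm
print(arm.job_done())"
```

```text
the job is handed in; nothing more can be done
None
```

The red binder stands upright and square in the black holder, spine to the open front, and the job is handed in at about 17 s; the tip went past the bar angle to about 49°, so I re-tilted it to about 40° with its foot still in the bay, but the hand-in returned no verdict.

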